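Reset the airbrush regulator and bring it up four clicks

ROBOT

A 7-joint arm with a two-finger parallel gripper is mounted at the origin on the work surface. World frame = base frame: x ahead of the robot, y to its left, z up, the work surface at z = 0. Lengths are in m, angles in rad, forces in N, time in s.
With the tool pointing down it reaches from about 0.4 to 0.875 m from the base axis. Payload 19.3 kg.
Tool frame: the origin (TCP) lies midway between the tips of the shut fingers; the grasp point (between the pads) lies 19 mm behind it; z points along the fingers, y is the line along which they close (so a half turn about z gives the same grasp; the last joint's range is limited). The gripper opens to 85 mm and grips with 20 to 120 N. Pads are 22 mm wide; open, the fingers measure 114 mm over their backs; the gripper's body (76 mm by 85 mm) begins 54 mm behind the grasp point. The pads swing forward as they close: fully open they stand 13 mm farther back than shut.
Start: joints at [-1.184, 0.521, -0.036, 1.599, 0.021, 1.021, -0.113], TCP at [0.276, 0.561, 0.231] pointing down, gripper open.
Joint ranges: [-2.91, 2.91], [-0.3, 2.13], [-1.5, 1.42], [0.17, 2.43], [-1.26, 4.41], [0.16, 1.93], [-2.52, 2.52]. Speed limits (rad/s): [1.89, 1.89, 2.39, 2.39, 3.01, 3.01, 3.01].

INTERFACE

Orientations are given as [roll, pitch, yaw] about the fixed x, y, z axes, in that order (R = Rz(yaw) Ry(pitch) Rx(roll)).
In Python, from workcell import * gives the robot as it stands. The module is installed in compiled form; this text tells all that it offers.
- The arm moves only by the tool play_rows, never from a script. Its argument "deltas" is a list of rows, each a list of 7 numbers: the shift along the tool's x, y, z in units of 500 mm (1.0 is 500 mm), then the turn, a rotation vector about the tool's x, y, z in units of 120 degrees (1.0 is 120 degrees), then the closure, from 0 (fully open) to 1 (shut). A call has 1 to 10 rows; each row is the pose to reach, as a shift and turn from the pose commanded when the call began, along the tool's axes at that moment; what a row does not reach only later rows make up. A row lasts 1/10 s, in which the tool goes at most 50 mm and 8.59 degrees, less where a joint would pass 70% of its speed; a pose out of reach is approached as far as the arm can. A call with a number of a shift or a turn outside -1 to 1 is refused whole. A call with a gripper value outside its range is refused whole. The fingers move at their own pace and stop on an object; "newtons" is the grip in N (left out, the last holds). Time passes only in rows, so rows that repeat a pose let the fingers close. It gives the time, the measured TCP pose, the force, the opening and the grip force at its end, in the units of the state.
- observe(): the state, without advancing time (a new reading comes with each control period).
- grab_frame(name): name is "scene" or "side" or "wrist"; returns the picture (400x640x3 uint8, red, green, blue); there is no depth.
- get_calibration(name): a dict with "fovy" (degrees; the focal length in pixels is half the picture's height over the tangent of half this angle, whatever the lens; pixels are square), "cx", "cy" (the principal point, pixels), "k1" (the pictures are not rectified: a ray, as slopes to the right and down, at radius r is drawn at 1 + k1 r^2 times it, then the intrinsics apply), "xyz" and "rotation" of the camera in the world. Camera axes: x right, y down, z forward; pixel columns grow to the right and rows downward; lengths in m; the calibration is good to about 2 mm. A picture is of the moment at which its call begins: read the wrist's pose just before it. get_calibration takes no time and is no camera call; for the wrist camera it gives the pose at the moment of the call.
- job_done(): hands the job in; it is judged then, once.
The state is a dict: "clock": time; "qpos": joint angles; "qd": joint speeds; "joint_efforts": joint torques, N m; "position": TCP position; "tool_rot": TCP orientation; "force": force on the tool from outside, world axes, zero at the start; "moment": the same for the moment, N m; "grip_width": finger opening in m; "finger_force": force on a finger pad.
Only numpy, scipy, OpenCV 4.12 (cv2) and the standard library are available. Lean on these libraries where they do the work, as an engineer would, in place of code of your own. Each camera call takes 0.05 s, during which the arm holds its last target. There are 200 camera calls.

TASK

Set the air regulator on the airbrush compressor: pull its knob up to unlock it, back it off anticlockwise until you feel it come up against its stop, without forcing the stop, then bring it up clockwise exactly four clicks and push the knob right down to lock it. Leave everything else on the bench where it is.

Things in the scene. Friction and masses are not known exactly. Their poses are not given: they have to be found in the camera images.
- compressor: Heavy blue and grey airbrush compressor, fixed to the bench, about 125 mm (x) by 245 mm (y). Highest is its black carrying handle, 182 mm, over the middle along y (y from -34 to 98 mm). Origin under its centre, z up; the regulator hangs on its -y end, with the gauge facing -x.
- knob_axis (a point): Point on the upright axis of the regulator knob, half-way up the knob when pressed down (166 mm above the bench). It belongs to the housing: it does not turn or rise. The knob is black, fluted, round, 48 mm across, 32 mm high, a white pointer line on top; 60 mm round its axis is clear above its underside, where the bonnet is 41 mm across.
- knob (a joint): Height of the knob, m. 0 = pressed down, locked by teeth, cannot turn; 0.006 = pulled up to its end, free to turn, an orange band showing beneath. Drags with 5 N either way, stays where left; goes right down only when resting in a click. Clockwise seen from above brings the pressure up, anticlockwise backs it off.
- spindle_tip (a point): End of the screw spindle hidden in the regulator, driven by the knob: level with spindle_zero at the stop, 0.05 mm lower a click, far too fine to measure. It starts 5 to 7 clicks up. Clicks are even, 12 to 25 degrees apart; each resists with 0.15 to 0.35 N m, then snaps on into the next.
- spindle_zero (a point): Fixed point in the housing, on the knob's axis, where the spindle's end stands when the knob is backed off against its stop (z up). Backed off, the knob rests as in a click; turned on against the stop its resistance does not fall again but grows by some 5 N m per rad. Over 0.6 N m is forcing it.
- airbrush_stand: Bystander: steel stand, foot 70 x 90 mm, with the airbrush lying in its fork along its x, 105 mm high overall, 160 mm long; origin at the centre of its underside.
- dropper: Bystander: small amber dropper bottle, 34 mm across, 99 mm high; origin at the centre of its underside.
- paint_jar: Bystander: red paint jar with black cap, 50 mm across, 62 mm high; origin at the centre of its underside.
- dish: Bystander: white porcelain dish, 68 mm across, 22 mm high; origin at the centre of its underside.
- paint_tube: Bystander: lying paint tube, 105 x 28 x 22 mm; origin at the centre of its underside.
- paint_box: Bystander: open white watercolour box, 210 x 150 x 19 mm; origin at the centre of its underside.
- brush_pot: Bystander: white pot of brushes, 72 mm across, 210 mm high with the brushes; origin at the centre of its underside.

How it is judged:
On the way, in this order (a step that is already met when the one before it is completed fails the run):
1. the knob is pulled up and backed off to its stop (value of joint knob above 0.004 m and z of spindle_tip in the frame of spindle_zero above -1.25e-05 m), for 0.2 s.
2. the raised knob is brought up to the fourth click (value of joint knob above 0.003 m and z of spindle_tip in the frame of spindle_zero between -0.000225 and -0.000175 m), for 0.1 s.
At the end, for the whole second after the job is handed in: The regulator rests in the fourth click above its stop (within 0.3 of a click) and the knob is pressed down and locked, less than 1 mm short of fully down (value of joint knob below 0.001 m and z of spindle_tip in the frame of spindle_zero between -0.000215 and -0.000185 m); the robot touches nothing.
It fails at once if the regulator forced against its stop (pressed 0.45 of a click past it, which takes some 0.7 N m) (z of spindle_tip in the frame of spindle_zero above 2.25e-05 m).
It fails at once if a bystander on the bench moved by more than 15 mm (distance of any of airbrush_stand, dropper, paint_jar, dish, paint_tube, paint_box, brush_pot from where it was at the start of the episode above 0.015 m).
It also fails if it takes over 72 s, if anything falls off the work surface, if the arm or the gripper's body presses on something with over 40 N, if the wrist force passes 120 N, or if a joint passes its speed limit or range.

## Working session

There is one attempt and no reset: what is moved stays moved. The work goes in short steps, Python scripts to look and compute and a tool call to move; the robot and the scene stay as the last step left them, time stands still between calls to the robot, and variables do not carry over. Pictures are saved under pics/ and viewed, at most 10 in all, crops included, and the job is handed in when it is done.

Besides the shell and the picture viewer there is one more tool, called as name(argument=value, ...) on one line, values as JSON. play_rows: Moves the arm, as the interface text tells. Its arguments: {"type":"object","properties":{"deltas":{"type":"array"},"newtons":{"type":"number"}},"required":["deltas"]}

```bash
mkdir -p pics; cat > h.py <<'E'
from workcell import *
import numpy as np, cv2
def snap(n,f):
    c=get_calibration(n); im=grab_frame(n); cv2.imwrite(f,im[:,:,::-1]); return c,im
def K(c):
    f=200/np.tan(np.radians(c["fovy"])/2); return f
def ray(c,u,v):
    f=K(c); d=np.array([(u-c["cx"])/f,(v-c["cy"])/f]); s=d.copy()
    for _ in range(20): s=d/(1+c["k1"]*(s@s))
    r=np.array(c["rotation"]).reshape(3,3)@np.array([s[0],s[1],1]); return np.array(c["xyz"]),r/np.linalg.norm(r)
def tri(rs):
    A=0;b=0
    for o,d in rs:
        P=np.eye(3)-np.outer(d,d);A=A+P;b=b+P@o
    x=np.linalg.solve(A,b); return x,[np.linalg.norm((np.eye(3)-np.outer(d,d))@(x-o)) for o,d in rs]
def proj(c,p):
    q=np.array(c["rotation"]).reshape(3,3).T@(np.array(p)-np.array(c["xyz"])); s=q[:2]/q[2]; s=s*(1+c["k1"]*(s@s)); return K(c)*s+[c["cx"],c["cy"]]
E
python3 - <<'E'
from h import *
print(observe())
a=snap("scene","pics/a.png");b=snap("side","pics/b.png")
for c,_ in(a,b):print(c)
E
```

```text
{'clock': 0.0, 'qpos': array([-1.18417251,  0.52201957, -0.03626969,  1.59996576,  0.02117237,
        1.02110216, -0.11283321]), 'qd': array([ 1.09864692e-03,  1.21610130e-03,  2.61856488e-04, -1.09850494e-03,
        9.23573519e-04,  4.89564350e-04, -1.95670636e-05]), 'joint_efforts': array([ 1.24075217e-03, -9.27124000e+01,  1.98057912e+00, -3.69952655e+01,
        1.79942593e-02,  8.13704770e-03,  3.85661610e-05]), 'position': array([0.27560206, 0.56059827, 0.23073804]), 'tool_rot': array([-3.14048493e+00,  8.37034398e-05,  2.68466045e+00]), 'force': array([ 0.31904204, -0.44282601,  0.30749382]), 'moment': array([0.04705083, 0.02267122, 0.03452138]), 'finger_force': 0.0, 'grip_width': 0.08524150369570442}
{'fovy': 50.544970888397124, 'cx': 322.64234374070105, 'cy': 189.49840343444538, 'k1': -0.07681879536258965, 'xyz': array([1.15636469, 0.32473919, 0.94030614]), 'rotation': array([-2.3955457 , -0.00676776,  2.2459691 ])}
{'fovy': 53.768190452653315, 'cx': 312.50671819361565, 'cy': 195.6214422726764, 'k1': -0.002545131941966106, 'xyz': array([ 0.18594614, -0.71346052,  0.70080094]), 'rotation': array([-2.26693034, -0.01228522, -0.62108651])}
```

```bash
sed -i 's/^def snap/from scipy.spatial.transform import Rotation as Ro\ndef RM(c): return Ro.from_euler("xyz",c["rotation"]).as_matrix()\ndef snap/; s/np.array(c\["rotation"\]).reshape(3,3)/RM(c)/' h.py; grep -n RM h.py
```

```text
4:def RM(c): return Ro.from_euler("xyz",c["rotation"]).as_matrix()
12:    r=RM(c)@np.array([s[0],s[1],1]); return np.array(c["xyz"]),r/np.linalg.norm(r)
19:    q=RM(c).T@(np.array(p)-np.array(c["xyz"])); s=q[:2]/q[2]; s=s*(1+c["k1"]*(s@s)); return K(c)*s+[c["cx"],c["cy"]]
```

View pics/a.png

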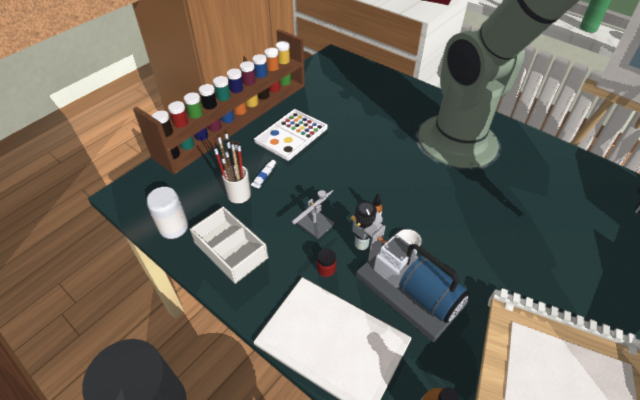

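View pics/b.png

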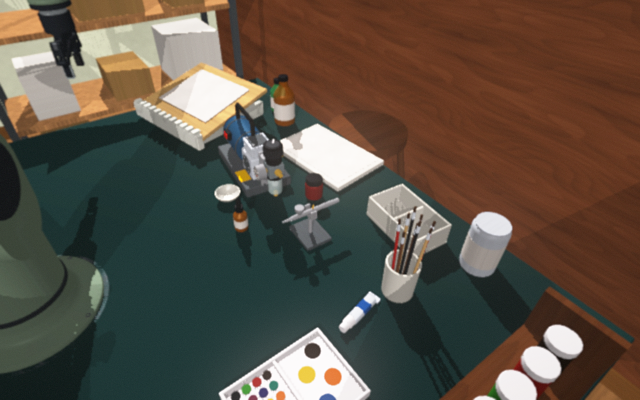

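The scene view shows the regulator knob (dark) near (365,213). In the side view it is near (273,148), with the dropper at (240,220), the dish at (228,193) and the jar at (314,187).

```bash
python3 - <<'E'
from h import *
a=cv2.imread("pics/a.png")[180:270,330:420];b=cv2.imread("pics/b.png")[120:210,215:305]
cv2.imwrite("pics/c.png",np.hstack([cv2.resize(x,(400,400),interpolation=cv2.INTER_CUBIC) for x in(a,b)]))
ca,cb=get_calibration("scene"),get_calibration("side")
print(tri([ray(ca,365,211),ray(cb,273,147)]))
E
```

```text
(array([0.58891882, 0.00532353, 0.17067167]), [np.float64(0.00015337533576748538), np.float64(0.0001533753357674491)])
```

View pics/c.png

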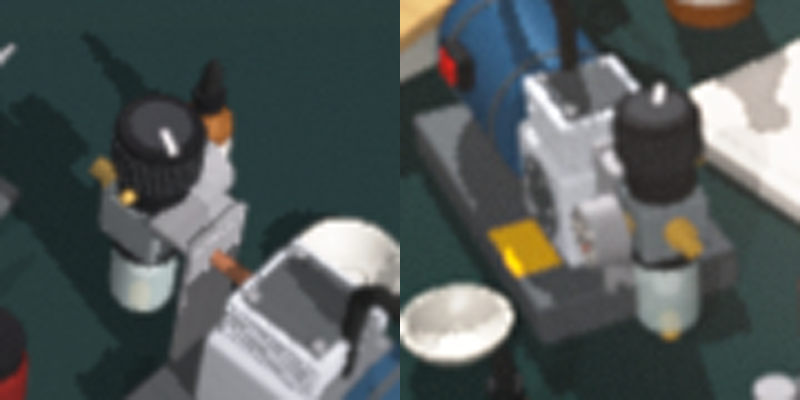

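```bash
python3 - <<'E'
from h import *
ca,cb=get_calibration("scene"),get_calibration("side")
print(tri([ray(ca,365.6,208.6),ray(cb,272.8,143.2)]))
def atz(c,u,v,z):
    o,d=ray(c,u,v); return (o+d*(z-o[2])/d[2]).round(3)
print("pot",atz(ca,228,140,.2),"dropper",atz(cb,240,211,.09),"stand",atz(ca,320,203,.1),"jar",atz(ca,326,256,.06))
p,q=atz(ca,357,268,0.01),atz(ca,435,336,.01);print("base edge",p,q,q-p)
print("handle",atz(ca,450,265,.18), "valve orange", tri([ray(ca,378,208),ray(cb,240,228)]))
o=observe();print(get_calibration("wrist"),o["position"])
E
```

```text
(array([0.58955295, 0.00641049, 0.18083616]), [np.float64(0.00021575789590307285), np.float64(0.0002157578959029776)])
pot [ 0.638 -0.409  0.2  ] dropper [ 0.448 -0.073  0.09 ] stand [ 0.589 -0.131  0.1  ] jar [ 0.687 -0.033  0.06 ]
base edge [0.64  0.032 0.01 ] [0.676 0.279 0.01 ] [0.036 0.247 0.   ]
handle [0.605 0.236 0.18 ] valve orange (array([ 0.44742361, -0.04116723,  0.01309446]), [np.float64(0.007884584359581618), np.float64(0.00788458435958165)])
{'fovy': 61.88809813892595, 'cx': 325.11103679216166, 'cy': 197.18297108877124, 'k1': -0.0673277527565993, 'xyz': array([0.21463896, 0.59056211, 0.37293313]), 'rotation': array([2.86422213e+00, 1.61041661e-03, 1.11400234e+00])} [0.27556463 0.56064338 0.23078006]
```

play_rows(deltas=[[-0.5,-0.35,-0.1,0,0,0.66,0],[-0.5,-0.35,-0.1,0,0,0.66,0],[-0.5,-0.35,-0.1,0,0,0.66,0],[-0.5,-0.35,-0.1,0,0,0.66,0],[-0.5,-0.35,-0.1,0,0,0.66,0],[-0.5,-0.35,-0.1,0,0,0.66,0],[-0.5,-0.35,-0.1,0,0,0.66,0],[-0.5,-0.35,-0.1,0,0,0.66,0],[-0.5,-0.35,-0.1,0,0,0.66,0],[-0.5,-0.35,-0.1,0,0,0.66,0]])

```text
clock: 1.1
position: [0.4227, 0.2935, 0.2811]
tool_rot: [-3.141, 0.0, 1.299]
force: [0.1, 0.3, -0.2]
grip_width: 0.0852
finger_force: 0.0
```

```bash
cat >> h.py <<'E'
def plan(p,yaw):
    o=observe(); R=Ro.from_euler("xyz",o["tool_rot"]); T=Ro.from_euler("xyz",[np.pi,0,yaw])
    print("pos",o["position"].round(4),"rpy",o["tool_rot"].round(4),"q",o["qpos"].round(3),"t",o["clock"])
    print("shift",(R.inv().apply(np.array(p)-o["position"])/.5).round(4),"turn",((R.inv()*T).as_rotvec()/np.radians(120)).round(4))
E
python3 -c "
from h import *
plan([.56,.006,.28],0)"
```

```text
pos [0.4227 0.2935 0.2811] rpy [-3.1415e+00  4.0000e-04  1.2986e+00] q [-0.989  0.303  0.339  1.84  -0.117  1.019 -0.875] t 1.1
shift [-0.48    0.419   0.0024] turn [1.0e-04 2.0e-04 6.2e-01]
```

play_rows(deltas=[[-0.46,0.435,0,0,0,0.62,0],[-0.46,0.435,0,0,0,0.62,0],[-0.46,0.435,0,0,0,0.62,0],[-0.46,0.435,0,0,0,0.62,0],[-0.46,0.435,0,0,0,0.62,0],[-0.46,0.435,0,0,0,0.62,0],[-0.46,0.435,0,0,0,0.62,0],[-0.46,0.435,0,0,0,0.62,0],[-0.46,0.435,0,0,0,0.62,0],[-0.46,0.435,0,0,0,0.62,0]])

```text
clock: 2.1
position: [0.5715, 0.0142, 0.2809]
tool_rot: [3.141, 0.001, 0.005]
force: [-0.4, -0.1, 0.4]
grip_width: 0.0849
finger_force: 0.0
```

```bash
python3 -c "
from h import *
plan([.5896,.0064,.28],0)
c,_=snap('wrist','pics/w.png');print(c, proj(c,[.5896,.0064,.182]))
print(observe()['moment'],observe()['force'])"
```

```text
pos [0.5715 0.0142 0.2809] rpy [3.1411e+00 8.0000e-04 5.2000e-03] q [-0.628  0.472  0.719  1.71  -0.344  1.091 -1.367] t 2.1
shift [0.0361 0.0158 0.0017] turn [0.0002 0.0004 0.0025]
{'fovy': 61.88809813892595, 'cx': 325.11103679216166, 'cy': 197.18297108877124, 'k1': -0.0673277527565993, 'xyz': array([0.64194756, 0.01392273, 0.42296205]), 'rotation': array([ 2.86468764e+00, -1.39068961e-03, -1.56557274e+00])} [334.47968201 176.19885104]
[ 0.02773283 -0.02512543 -0.00938512] [ 0.00265101 -0.09884727 -0.12705272]
```

View pics/w.png

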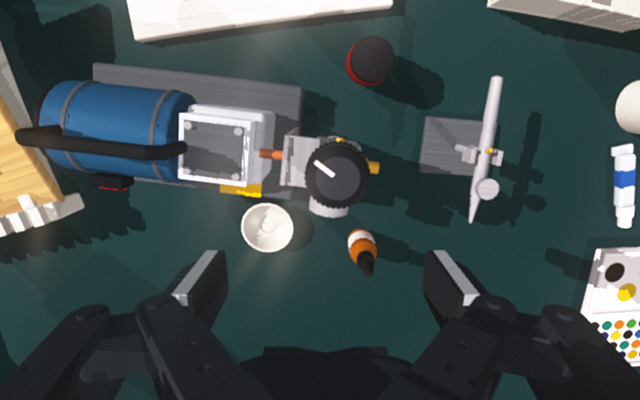

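The wrist view shows the knob top centre at about (336,174), against a prediction of (334,176). The estimate is good to about 1 mm, so I'll descend.

play_rows(deltas=[[0.037,0.017,0,0,0,0,0],[0.037,0.017,0.04,0,0,0,0],[0.037,0.017,0.08,0,0,0,0],[0.037,0.017,0.12,0,0,0,0],[0.037,0.017,0.16,0,0,0,0],[0.037,0.017,0.2,0,0,0,0],[0.037,0.017,0.235,0,0,0,0],[0.037,0.017,0.258,0,0,0,0],[0.037,0.017,0.258,0,0,0,0],[0.037,0.017,0.258,0,0,0,0]])

```text
clock: 3.15
position: [0.5904, 0.0057, 0.1528]
tool_rot: [-3.142, -0.0, 0.005]
force: [0.1, -0.4, 0.4]
grip_width: 0.0855
finger_force: 0.0
```

```bash
python3 -c "
from h import *
plan([.590,.0058,.152],0)
print(observe()['moment'],observe()['force'])
c,_=snap('wrist','pics/w2.png')"
```

```text
pos [0.5904 0.0057 0.1528] rpy [-3.1415e+00 -4.0000e-04  5.4000e-03] q [-0.519  0.646  0.61   1.789 -0.474  0.857 -1.25 ] t 3.15
shift [-0.0007 -0.0003  0.0016] turn [-0.     -0.0002  0.0026]
[-0.01809153  0.04482474 -0.00889096] [ 0.06223641 -0.44453342  0.39343009]
```

View pics/w2.png

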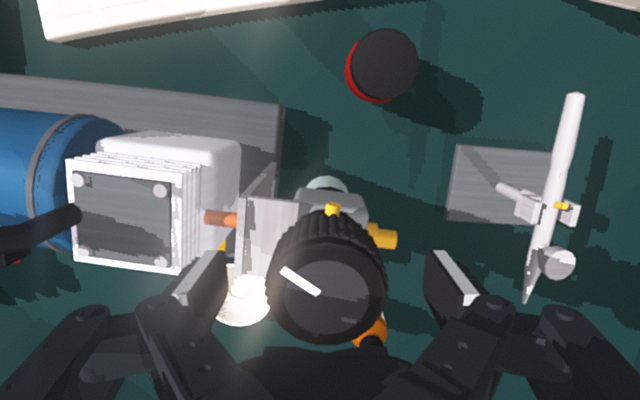

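play_rows(deltas=[[0,0,0.001,0,0,0,1],[0,0,0.001,0,0,0,1],[0,0,0.001,0,0,0,1],[0,0,0.001,0,0,0,1],[0,0,0.001,0,0,0,1],[0,0,0.001,0,0,0,1],[0,0,0.001,0,0,0,1],[0,0,0.001,0,0,0,1]], newtons=70)

```text
clock: 4.0
position: [0.5904, 0.0053, 0.1526]
tool_rot: [3.141, -0.001, 0.004]
force: [-3.0, -1.3, 12.1]
grip_width: 0.0464
finger_force: 70.2
```

```bash
python3 -c "
from h import *
plan([.590,.0058,.152],0)
o=observe();print(o['moment'],o['force'],o['grip_width'],o['finger_force'])"
```

```text
pos [0.5904 0.0053 0.1526] rpy [ 3.1415e+00 -9.0000e-04  3.8000e-03] q [-0.518  0.646  0.611  1.79  -0.475  0.856 -1.251] t 4.0
shift [-0.0007 -0.0011  0.0013] turn [ 0.0001 -0.0004  0.0018]
[-0.44738455  0.73155518 -0.04537218] [-3.03373189 -1.30361878 12.05869578] 0.04640588559361114 70.20583033561707
```

play_rows(deltas=[[0,0,-0.003,0,0,0,1],[0,0,-0.006,0,0,0,1],[0,0,-0.009,0,0,0,1],[0,0,-0.012,0,0,0,1],[0,0,-0.012,0,0,0,1]])

```text
clock: 4.5
position: [0.5903, 0.0053, 0.158]
tool_rot: [3.141, -0.0, 0.004]
force: [1.4, -4.5, 0.0]
grip_width: 0.0463
finger_force: 72.6
```

```bash
python3 -c "
from h import *
plan([.590,.0058,.159],0)
o=observe();print(o['moment'],o['force'],o['grip_width'],o['finger_force'])"
```

```text
pos [0.5903 0.0053 0.158 ] rpy [ 3.141e+00 -3.000e-04  3.800e-03] q [-0.522  0.64   0.616  1.786 -0.469  0.866 -1.256] t 4.5
shift [-0.0005 -0.001  -0.002 ] turn [ 0.0003 -0.0002  0.0018]
[-1.07957271 -0.23764597  0.05368905] [ 1.38252098 -4.52043288  0.02096238] 0.04634016366817172 72.62660622596741
```

play_rows(deltas=[[0,0,-0.002,0,0,0,1],[0,0,-0.002,0,0,0,1]])

```text
clock: 4.7
position: [0.5902, 0.0053, 0.1589]
tool_rot: [3.141, -0.0, 0.004]
force: [2.2, -5.3, -2.9]
grip_width: 0.0464
finger_force: 72.7
```

play_rows(deltas=[[0,0,-0.002,0,0,0,1],[0,0,-0.002,0,0,0,1]])

```text
clock: 4.9
position: [0.5901, 0.0053, 0.1591]
tool_rot: [3.141, 0.0, 0.004]
force: [6.6, -6.6, -16.4]
grip_width: 0.0459
finger_force: 76.3
```

```bash
cat >> h.py <<'E'
def s():
    o=observe();print("t%.2f z%.4f yaw%.2f mz %.3f F"%(o["clock"],o["position"][2],np.degrees(o["tool_rot"][2]),o["moment"][2]),o["force"].round(1),"M",o["moment"].round(2),"q7 %.3f"%o["qpos"][6],"tau7 %.3f"%o["joint_efforts"][6],o["finger_force"].round(0))
E
python3 -c "
from h import *
s()"
```

```text
Traceback (most recent call last):
  File "h.py", line 25, in s
    o=observe();print("t%.2f z%.4f yaw%.2f mz %.3f F"%(o["clock"],o["position"][2],np.degrees(o["tool_rot"][2]),o["moment"][2]),o["force"].round(1),"M",o["moment"].round(2),"q7 %.3f"%o["qpos"][6],"tau7 %.3f"%o["joint_efforts"][6],o["finger_force"].round(0))
                                                                                                                                                                                                                                      ^^^^^^^^^^^^^^^^^^^^^^^
AttributeError: 'float' object has no attribute 'round'
```

```bash
sed -i 's/o\["finger_force"\].round(0)/round(o["finger_force"])/' h.py; cat > s.sh <<'E'
python3 -c "from h import *
s()"
E
bash s.sh
```

```text
t4.90 z0.1591 yaw0.22 mz 0.057 F [  6.6  -6.6 -16.4] M [-1.31 -1.56  0.06] q7 -1.257 tau7 -0.037 76
```

play_rows(deltas=[[0,0,0.0012,0,0,-0.0167,1]])

```text
clock: 5.0
position: [0.5902, 0.0054, 0.1589]
tool_rot: [3.141, -0.0, 0.039]
force: [2.9, -4.1, 0.4]
grip_width: 0.0465
finger_force: 78.2
```

```bash
bash s.sh
```

```text
t5.00 z0.1589 yaw2.23 mz -0.227 F [ 2.9 -4.1  0.4] M [-0.97 -0.43 -0.23] q7 -1.229 tau7 -1.542 78
```

play_rows(deltas=[[0,0,0,0,0,-0.0167,1]])

```text
clock: 5.1
position: [0.5902, 0.0055, 0.1589]
tool_rot: [3.141, 0.0, 0.075]
force: [3.6, -4.6, -7.4]
grip_width: 0.0463
finger_force: 77.6
```

```bash
bash s.sh
```

```text
t5.10 z0.1589 yaw4.29 mz -0.317 F [ 3.6 -4.6 -7.4] M [-1.02 -0.92 -0.32] q7 -1.200 tau7 -0.654 78
```

play_rows(deltas=[[0,0,0,0,0,-0.0167,1]])

```text
clock: 5.2
position: [0.5902, 0.0056, 0.159]
tool_rot: [3.141, 0.0, 0.11]
force: [3.3, -2.6, -7.8]
grip_width: 0.0458
finger_force: 77.6
```

```bash
bash s.sh
```

```text
t5.20 z0.1590 yaw6.29 mz -0.399 F [ 3.3 -2.6 -7.8] M [-0.84 -0.77 -0.4 ] q7 -1.172 tau7 -0.453 78
```

play_rows(deltas=[[0,0,0,0,0,-0.0167,1]])

```text
clock: 5.3
position: [0.5901, 0.0057, 0.159]
tool_rot: [3.141, 0.0, 0.145]
force: [3.1, -1.4, -8.5]
grip_width: 0.0464
finger_force: 77.6
```

```bash
bash s.sh
```

```text
t5.30 z0.1590 yaw8.31 mz 0.174 F [ 3.1 -1.4 -8.5] M [-0.11 -0.72  0.17] q7 -1.144 tau7 -0.513 78
```

play_rows(deltas=[[0,0,0,0,0,-0.0167,1]])

```text
clock: 5.4
position: [0.5901, 0.0059, 0.159]
tool_rot: [-3.142, 0.0, 0.181]
force: [3.7, -1.7, -10.2]
grip_width: 0.046
finger_force: 77.4
```

```bash
bash s.sh
```

```text
t5.40 z0.1590 yaw10.38 mz -0.017 F [  3.7  -1.7 -10.2] M [-0.53 -0.93 -0.02] q7 -1.115 tau7 -0.991 77
```

play_rows(deltas=[[0,0,0,0,0,-0.0167,1]])

```text
clock: 5.5
position: [0.5901, 0.006, 0.159]
tool_rot: [-3.141, 0.0, 0.217]
force: [3.9, -0.4, -10.8]
grip_width: 0.0461
finger_force: 77.3
```

```bash
bash s.sh
```

```text
t5.50 z0.1590 yaw12.42 mz 0.067 F [  3.9  -0.4 -10.8] M [-0.14 -0.95  0.07] q7 -1.087 tau7 -1.018 77
```

play_rows(deltas=[[0,0,0,0,0,-0.0167,1]])

```text
clock: 5.6
position: [0.59, 0.0061, 0.159]
tool_rot: [-3.141, 0.0, 0.252]
force: [3.5, 1.2, -11.8]
grip_width: 0.046
finger_force: 77.2
```

```bash
bash s.sh
```

```text
t5.60 z0.1590 yaw14.44 mz 0.163 F [  3.5   1.2 -11.8] M [ 0.15 -0.86  0.16] q7 -1.058 tau7 -1.095 77
```

play_rows(deltas=[[0,0,0,0,0,-0.0167,1]])

```text
clock: 5.7
position: [0.59, 0.0062, 0.159]
tool_rot: [-3.141, 0.0, 0.287]
force: [4.1, 1.4, -12.0]
grip_width: 0.0458
finger_force: 77.2
```

```bash
bash s.sh
```

```text
t5.70 z0.1590 yaw16.45 mz 0.109 F [  4.1   1.4 -12. ] M [ 0.33 -0.88  0.11] q7 -1.030 tau7 -1.111 77
```

play_rows(deltas=[[0,0,0,0,0,-0.0167,1]])

```text
clock: 5.8
position: [0.59, 0.0063, 0.159]
tool_rot: [-3.141, 0.0, 0.322]
force: [3.6, 3.8, -12.9]
grip_width: 0.0462
finger_force: 77.2
```

```bash
bash s.sh
```

```text
t5.80 z0.1590 yaw18.45 mz 0.026 F [  3.6   3.8 -12.9] M [ 0.65 -0.88  0.03] q7 -1.002 tau7 -0.975 77
```

play_rows(deltas=[[0,0,0,0,0,-0.0167,1]])

```text
clock: 5.9
position: [0.59, 0.0063, 0.159]
tool_rot: [-3.141, 0.0, 0.357]
force: [3.4, 4.5, -13.4]
grip_width: 0.0464
finger_force: 77.1
```

```bash
bash s.sh
```

```text
t5.90 z0.1590 yaw20.45 mz -0.068 F [  3.4   4.5 -13.4] M [ 1.   -0.81 -0.07] q7 -0.974 tau7 -0.855 77
```

play_rows(deltas=[[0,0,0,0,0,-0.0167,1]])

```text
clock: 6.0
position: [0.5899, 0.0064, 0.1591]
tool_rot: [-3.141, 0.0, 0.392]
force: [2.7, 4.9, -13.6]
grip_width: 0.0466
finger_force: 77.1
```

```bash
bash s.sh
```

```text
t6.00 z0.1591 yaw22.45 mz -0.208 F [  2.7   4.9 -13.6] M [ 1.05 -0.72 -0.21] q7 -0.946 tau7 -0.738 77
```

play_rows(deltas=[[0,0,0,0,0,-0.0167,1]])

```text
clock: 6.1
position: [0.5899, 0.0065, 0.159]
tool_rot: [-3.14, 0.0, 0.427]
force: [1.6, 6.1, -12.8]
grip_width: 0.0461
finger_force: 77.2
```

```bash
bash s.sh
```

```text
t6.10 z0.1590 yaw24.45 mz -0.313 F [  1.6   6.1 -12.8] M [ 1.24 -0.55 -0.31] q7 -0.918 tau7 -0.623 77
```

play_rows(deltas=[[0,0,0,0,0,-0.0167,1]])

```text
clock: 6.2
position: [0.5898, 0.0066, 0.159]
tool_rot: [-3.14, 0.0, 0.462]
force: [2.2, 6.3, -12.0]
grip_width: 0.0459
finger_force: 77.2
```

```bash
bash s.sh
```

```text
t6.20 z0.1590 yaw26.46 mz -0.192 F [  2.2   6.3 -12. ] M [ 1.39 -0.49 -0.19] q7 -0.890 tau7 -0.724 77
```

play_rows(deltas=[[0,0,0,0,0,-0.0167,1]])

```text
clock: 6.3
position: [0.5898, 0.0067, 0.159]
tool_rot: [-3.14, 0.0, 0.497]
force: [2.6, 7.4, -11.1]
grip_width: 0.046
finger_force: 77.3
```

```bash
bash s.sh
```

```text
t6.30 z0.1590 yaw28.48 mz -0.082 F [  2.6   7.4 -11.1] M [ 1.57 -0.42 -0.08] q7 -0.862 tau7 -0.822 77
```

play_rows(deltas=[[0,0,0,0,0,-0.0167,1]])

```text
clock: 6.4
position: [0.5897, 0.0069, 0.159]
tool_rot: [-3.14, 0.0, 0.532]
force: [1.1, 7.1, -11.5]
grip_width: 0.0463
finger_force: 77.2
```

```bash
bash s.sh
```

```text
t6.40 z0.1590 yaw30.49 mz -0.092 F [  1.1   7.1 -11.5] M [ 1.64 -0.3  -0.09] q7 -0.833 tau7 -0.892 77
```

play_rows(deltas=[[0,0,0,0,0,-0.0167,1]])

```text
clock: 6.5
position: [0.5896, 0.007, 0.159]
tool_rot: [-3.14, 0.0, 0.567]
force: [1.2, 7.9, -10.2]
grip_width: 0.0464
finger_force: 77.3
```

```bash
bash s.sh
```

```text
t6.50 z0.1590 yaw32.50 mz 0.036 F [  1.2   7.9 -10.2] M [ 1.84 -0.21  0.04] q7 -0.805 tau7 -0.963 77
```

play_rows(deltas=[[0.0011,-0.0033,0.0005,0,0,-0.0167,1]])

```text
clock: 6.6
position: [0.5896, 0.0074, 0.159]
tool_rot: [-3.142, 0.0, 0.602]
force: [2.7, -4.1, -8.7]
grip_width: 0.0458
finger_force: 77.5
```

```bash
bash s.sh
```

```text
t6.60 z0.1590 yaw34.47 mz 0.162 F [ 2.7 -4.1 -8.7] M [-0.82 -0.72  0.16] q7 -0.780 tau7 -0.940 78
```

play_rows(deltas=[[0,0,0,0,0,-0.0167,1]])

```text
clock: 6.7
position: [0.5896, 0.0074, 0.159]
tool_rot: [3.142, 0.0, 0.636]
force: [1.0, 1.5, -8.7]
grip_width: 0.046
finger_force: 77.5
```

```bash
bash s.sh
```

```text
t6.70 z0.1590 yaw36.47 mz 0.185 F [ 1.   1.5 -8.7] M [ 0.22 -0.29  0.19] q7 -0.751 tau7 -1.187 78
```

play_rows(deltas=[[0,0,0,0,0,-0.0167,1]])

```text
clock: 6.8
position: [0.5895, 0.0074, 0.159]
tool_rot: [-3.141, 0.0, 0.671]
force: [1.1, 2.4, -7.7]
grip_width: 0.0465
finger_force: 77.6
```

```bash
bash s.sh
```

```text
t6.80 z0.1590 yaw38.47 mz 0.037 F [ 1.1  2.4 -7.7] M [ 0.43 -0.03  0.04] q7 -0.723 tau7 -0.996 78
```

play_rows(deltas=[[0,0,0,0,0,-0.0167,1]])

```text
clock: 6.9
position: [0.5894, 0.0075, 0.159]
tool_rot: [-3.141, 0.0, 0.706]
force: [-0.9, 2.9, -5.2]
grip_width: 0.0459
finger_force: 77.8
```

```bash
bash s.sh
```

```text
t6.90 z0.1590 yaw40.46 mz -0.088 F [-0.9  2.9 -5.2] M [ 0.57  0.27 -0.09] q7 -0.695 tau7 -0.850 78
```

play_rows(deltas=[[0,0,0,0,0,-0.0167,1]])

```text
clock: 7.0
position: [0.5894, 0.0075, 0.159]
tool_rot: [-3.141, 0.0, 0.741]
force: [-2.9, 2.0, -4.6]
grip_width: 0.0459
finger_force: 77.9
```

```bash
bash s.sh
```

```text
t7.00 z0.1590 yaw42.46 mz -0.208 F [-2.9  2.  -4.6] M [ 0.66  0.56 -0.21] q7 -0.667 tau7 -0.707 78
```

play_rows(deltas=[[0,0,0,0,0,-0.0167,1]])

```text
clock: 7.1
position: [0.5893, 0.0075, 0.159]
tool_rot: [-3.141, 0.0, 0.776]
force: [-4.3, 4.1, -3.0]
grip_width: 0.0462
finger_force: 78.1
```

```bash
bash s.sh
```

```text
t7.10 z0.1590 yaw44.46 mz -0.395 F [-4.3  4.1 -3. ] M [ 0.86  0.97 -0.4 ] q7 -0.638 tau7 -0.561 78
```

play_rows(deltas=[[0,0,0,0,0,-0.0167,1]])

```text
clock: 7.2
position: [0.5893, 0.0077, 0.159]
tool_rot: [-3.141, 0.0, 0.811]
force: [-5.6, 5.3, -2.5]
grip_width: 0.046
finger_force: 78.2
```

```bash
bash s.sh
```

```text
t7.20 z0.1590 yaw46.47 mz -0.528 F [-5.6  5.3 -2.5] M [ 0.93  1.09 -0.53] q7 -0.610 tau7 -0.426 78
```

play_rows(deltas=[[0,0,0,0,0,-0.0167,1]])

```text
clock: 7.3
position: [0.5891, 0.0077, 0.1589]
tool_rot: [-3.14, 0.0, 0.846]
force: [-5.7, 4.7, -3.7]
grip_width: 0.0461
finger_force: 78.1
```

```bash
bash s.sh
```

```text
t7.30 z0.1589 yaw48.46 mz -0.638 F [-5.7  4.7 -3.7] M [ 1.27  1.29 -0.64] q7 -0.582 tau7 -0.312 78
```

play_rows(deltas=[[0,0,0,0,0,-0.0167,1]])

```text
clock: 7.4
position: [0.5891, 0.0079, 0.1589]
tool_rot: [-3.14, 0.0, 0.881]
force: [-6.2, 5.6, -2.3]
grip_width: 0.0461
finger_force: 78.1
```

```bash
bash s.sh
```

```text
t7.40 z0.1589 yaw50.50 mz -0.085 F [-6.2  5.6 -2.3] M [ 1.16  1.36 -0.08] q7 -0.553 tau7 -0.935 78
```

play_rows(deltas=[[0,0,0,0,0,-0.0167,1]])

```text
clock: 7.5
position: [0.589, 0.008, 0.1589]
tool_rot: [-3.14, 0.0, 0.917]
force: [-7.5, 6.2, -1.3]
grip_width: 0.0462
finger_force: 78.2
```

```bash
bash s.sh
```

```text
t7.50 z0.1589 yaw52.52 mz 0.055 F [-7.5  6.2 -1.3] M [1.28 1.51 0.05] q7 -0.525 tau7 -0.968 78
```

The torque profile is regular-ish, with crests near 6°, 25° and 48°. I'll check for knob slip in the fingers: the pointer should stay fixed in the wrist image.

```bash
cat >> h.py <<'E'
def ptr(im):
    h=im[250:340,265:390].astype(int); m=((h.min(2)>150)).astype(np.uint8)
    n,l,st,ce=cv2.connectedComponentsWithStats(m)
    for i in range(1,n):
        if st[i,4]>30:
            ys,xs=np.nonzero(l==i); vx=cv2.fitLine(np.c_[xs,ys].astype(np.float32),cv2.DIST_L2,0,.01,.01).ravel()
            print("blob",st[i,4],(ce[i]+[265,250]).round(1),"ang %.1f"%np.degrees(np.arctan2(vx[1],vx[0])))
E
python3 -c "
from h import *
ptr(cv2.imread('pics/w2.png'));c,im=snap('wrist','pics/w3.png');ptr(im);s()"
```

```text
blob 144 [267.7 259.6] ang -79.8
blob 424 [299.4 280.9] ang 33.2
blob 68 [266.4 305.7] ang 87.4
blob 395 [298.2 280.9] ang 33.6
t7.55 z0.1589 yaw52.66 mz 0.081 F [-6.2  5.5 -2.7] M [1.22 1.41 0.08] q7 -0.523 tau7 -0.810 78
```

View pics/w3.png

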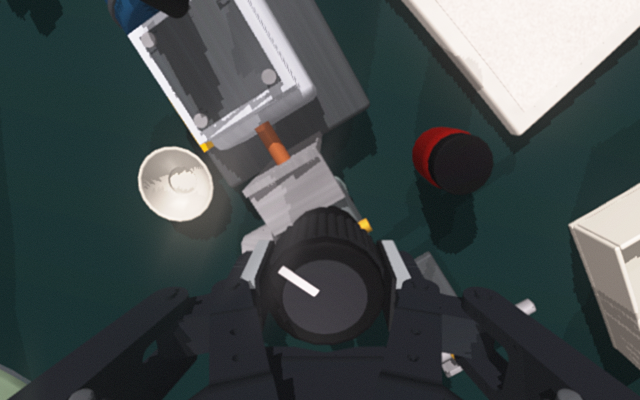

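The pointer sits at the same angle in the tool frame (33.6° against 33.2°), so the knob turns with the gripper and there's no slip. Continuing.

play_rows(deltas=[[0,-0.0018,0,0,0,-0.0167,1]])

```text
clock: 7.65
position: [0.5888, 0.0081, 0.159]
tool_rot: [-3.141, 0.0, 0.95]
force: [-0.0, 1.7, -6.7]
grip_width: 0.0462
finger_force: 77.8
```

```bash
bash s.sh
```

```text
t7.65 z0.1590 yaw54.46 mz 0.153 F [-0.   1.7 -6.7] M [0.48 0.06 0.15] q7 -0.498 tau7 -1.448 78
```

play_rows(deltas=[[0,-0.0018,0,0,0,-0.0167,1]])

```text
clock: 7.75
position: [0.5886, 0.0082, 0.159]
tool_rot: [3.141, -0.0, 0.987]
force: [4.7, -1.4, -11.5]
grip_width: 0.0462
finger_force: 77.5
```

```bash
bash s.sh
```

```text
t7.75 z0.1590 yaw56.52 mz 0.212 F [  4.7  -1.4 -11.5] M [-0.09 -0.95  0.21] q7 -0.470 tau7 -1.202 78
```

play_rows(deltas=[[0,0,0,0,0,-0.0167,1]])

```text
clock: 7.85
position: [0.5885, 0.0083, 0.159]
tool_rot: [3.141, -0.0, 1.021]
force: [2.0, 0.9, -9.0]
grip_width: 0.0464
finger_force: 77.6
```

```bash
bash s.sh
```

```text
t7.85 z0.1590 yaw58.52 mz 0.038 F [ 2.   0.9 -9. ] M [ 0.29 -0.4   0.04] q7 -0.441 tau7 -1.025 78
```

play_rows(deltas=[[0,0,0,0,0,-0.0167,1]])

```text
clock: 7.95
position: [0.5884, 0.0083, 0.159]
tool_rot: [3.141, 0.0, 1.056]
force: [0.7, 1.2, -8.9]
grip_width: 0.0462
finger_force: 77.6
```

```bash
bash s.sh
```

```text
t7.95 z0.1590 yaw60.51 mz -0.088 F [ 0.7  1.2 -8.9] M [ 0.31 -0.3  -0.09] q7 -0.413 tau7 -0.870 78
```

play_rows(deltas=[[0,0,0,0,0,-0.0167,1]])

```text
clock: 8.05
position: [0.5883, 0.0083, 0.1589]
tool_rot: [3.142, 0.0, 1.091]
force: [1.1, 0.6, -7.1]
grip_width: 0.0459
finger_force: 77.7
```

```bash
bash s.sh
```

```text
t8.05 z0.1589 yaw62.50 mz -0.190 F [ 1.1  0.6 -7.1] M [ 0.24 -0.2  -0.19] q7 -0.384 tau7 -0.751 78
```

play_rows(deltas=[[0,0,0,0,0,-0.0167,1]])

```text
clock: 8.15
position: [0.5882, 0.0084, 0.159]
tool_rot: [-3.141, 0.0, 1.126]
force: [1.0, 1.3, -5.5]
grip_width: 0.0463
finger_force: 77.7
```

```bash
bash s.sh
```

```text
t8.15 z0.1590 yaw64.50 mz -0.294 F [ 1.   1.3 -5.5] M [ 0.28  0.06 -0.29] q7 -0.356 tau7 -0.641 78
```

play_rows(deltas=[[0,0,0,0,0,-0.0167,1]])

```text
clock: 8.25
position: [0.5881, 0.0085, 0.1589]
tool_rot: [-3.141, 0.0, 1.161]
force: [-1.4, 1.5, -5.9]
grip_width: 0.0462
finger_force: 77.8
```

```bash
bash s.sh
```

```text
t8.25 z0.1589 yaw66.51 mz -0.196 F [-1.4  1.5 -5.9] M [ 0.33  0.27 -0.2 ] q7 -0.327 tau7 -0.758 78
```

play_rows(deltas=[[0,0,0,0,0,-0.0167,1]])

```text
clock: 8.35
position: [0.588, 0.0085, 0.1589]
tool_rot: [-3.141, 0.0, 1.196]
force: [-1.5, 2.3, -5.1]
grip_width: 0.0459
finger_force: 77.9
```

```bash
bash s.sh
```

```text
t8.35 z0.1589 yaw68.53 mz -0.100 F [-1.5  2.3 -5.1] M [ 0.37  0.56 -0.1 ] q7 -0.299 tau7 -0.852 78
```

play_rows(deltas=[[0,0,0,0,0,-0.0167,1]])

```text
clock: 8.45
position: [0.5879, 0.0085, 0.1589]
tool_rot: [-3.141, 0.0, 1.231]
force: [-4.2, 2.4, -3.2]
grip_width: 0.0465
finger_force: 78.1
```

```bash
bash s.sh
```

```text
t8.45 z0.1589 yaw70.54 mz -0.022 F [-4.2  2.4 -3.2] M [ 0.49  0.89 -0.02] q7 -0.270 tau7 -0.917 78
```

play_rows(deltas=[[0,0,0,0,0,-0.0167,1]])

```text
clock: 8.55
position: [0.5878, 0.0086, 0.1589]
tool_rot: [-3.141, 0.0, 1.266]
force: [-4.8, 2.9, -3.7]
grip_width: 0.0462
finger_force: 78.2
```

```bash
bash s.sh;  python3 -c "
from h import *
c,im=snap('wrist','pics/w4.png');ptr(im);s()"
```

```text
t8.55 z0.1589 yaw72.55 mz 0.046 F [-4.8  2.9 -3.7] M [0.58 1.25 0.05] q7 -0.242 tau7 -0.980 78
blob 384 [298.5 280.8] ang 34.0
blob 59 [375.3 332.2] ang 77.7
t8.60 z0.1589 yaw72.69 mz 0.097 F [-5.   1.5 -3.8] M [0.6  1.08 0.1 ] q7 -0.240 tau7 -0.819 78
```

The rests are now clear at about 19°, 39°, 59° and 79°, so a click is about 20°. The earliest stop is near 99°. I'll advance to it, rotating about the actual knob centre, which lies about 3 mm along tool -x.

play_rows(deltas=[[0,-0.0015,0,0,0,-0.025,1]])

```text
clock: 8.7
position: [0.5875, 0.0087, 0.1589]
tool_rot: [3.142, 0.0, 1.318]
force: [0.8, 0.0, -7.2]
grip_width: 0.0462
finger_force: 77.7
```

```bash
bash s.sh
```

```text
t8.70 z0.1589 yaw75.50 mz 0.207 F [ 0.8  0.  -7.2] M [ 0.2  -0.1   0.21] q7 -0.200 tau7 -2.452 78
```

play_rows(deltas=[[0,-0.0003,0,0,0,-0.025,1]])

```text
clock: 8.8
position: [0.5874, 0.0087, 0.1589]
tool_rot: [3.141, 0.0, 1.372]
force: [-0.6, 1.2, -5.1]
grip_width: 0.046
finger_force: 77.7
```

```bash
bash s.sh
```

```text
t8.80 z0.1589 yaw78.58 mz 0.076 F [-0.6  1.2 -5.1] M [0.27 0.37 0.08] q7 -0.156 tau7 -1.563 78
```

play_rows(deltas=[[0,-0.0002,0,0,0,-0.0167,1]])

```text
clock: 8.9
position: [0.5873, 0.0087, 0.1589]
tool_rot: [3.142, 0.0, 1.406]
force: [-1.7, 0.8, -6.5]
grip_width: 0.0461
finger_force: 77.8
```

```bash
bash s.sh
```

```text
t8.90 z0.1589 yaw80.56 mz -0.063 F [-1.7  0.8 -6.5] M [ 0.25  0.39 -0.06] q7 -0.128 tau7 -0.436 78
```

play_rows(deltas=[[0,-0.0002,0,0,0,-0.0167,1]])

```text
clock: 9.0
position: [0.5872, 0.0087, 0.1589]
tool_rot: [-3.142, 0.0, 1.44]
force: [-1.0, 1.3, -5.9]
grip_width: 0.0462
finger_force: 77.9
```

```bash
bash s.sh
```

```text
t9.00 z0.1589 yaw82.51 mz -0.195 F [-1.   1.3 -5.9] M [ 0.29  0.43 -0.19] q7 -0.100 tau7 -0.668 78
```

play_rows(deltas=[[0,-0.0002,0,0,0,-0.0167,1]])

```text
clock: 9.1
position: [0.587, 0.0087, 0.1589]
tool_rot: [-3.141, 0.0, 1.475]
force: [-1.8, 1.2, -4.6]
grip_width: 0.0465
finger_force: 77.9
```

```bash
bash s.sh
```

```text
t9.10 z0.1589 yaw84.51 mz -0.291 F [-1.8  1.2 -4.6] M [ 0.29  0.58 -0.29] q7 -0.071 tau7 -0.642 78
```

play_rows(deltas=[[0,-0.0002,0,0,0,-0.0167,1]])

```text
clock: 9.2
position: [0.5869, 0.0088, 0.1589]
tool_rot: [-3.141, 0.0, 1.51]
force: [-2.8, 1.6, -4.6]
grip_width: 0.0461
finger_force: 77.8
```

```bash
bash s.sh
```

```text
t9.20 z0.1589 yaw86.53 mz -0.170 F [-2.8  1.6 -4.6] M [ 0.21  0.57 -0.17] q7 -0.042 tau7 -0.771 78
```

play_rows(deltas=[[0,-0.0002,0,0,0,-0.0167,1]])

```text
clock: 9.3
position: [0.5868, 0.0088, 0.1589]
tool_rot: [-3.141, 0.0, 1.545]
force: [-2.4, 0.9, -3.2]
grip_width: 0.0461
finger_force: 78.0
```

```bash
bash s.sh
```

```text
t9.30 z0.1589 yaw88.55 mz -0.165 F [-2.4  0.9 -3.2] M [ 0.23  0.68 -0.17] q7 -0.013 tau7 -0.866 78
```

play_rows(deltas=[[0,-0.0002,0,0,0,-0.0167,1]])

```text
clock: 9.4
position: [0.5867, 0.0088, 0.1589]
tool_rot: [-3.141, 0.0, 1.581]
force: [-1.6, 1.5, -4.0]
grip_width: 0.0461
finger_force: 78.0
```

```bash
bash s.sh
```

```text
t9.40 z0.1589 yaw90.56 mz -0.007 F [-1.6  1.5 -4. ] M [ 0.24  0.75 -0.01] q7 0.016 tau7 -0.933 78
```

play_rows(deltas=[[0,-0.0002,0,0,0,-0.0167,1]])

```text
clock: 9.5
position: [0.5866, 0.0088, 0.1589]
tool_rot: [-3.141, 0.0, 1.616]
force: [-4.3, 0.5, -4.6]
grip_width: 0.0464
finger_force: 78.1
```

```bash
bash s.sh
```

```text
t9.50 z0.1589 yaw92.57 mz 0.043 F [-4.3  0.5 -4.6] M [0.22 0.84 0.04] q7 0.045 tau7 -1.001 78
```

play_rows(deltas=[[0,-0.0002,0,0,0,-0.0167,1]])

```text
clock: 9.6
position: [0.5865, 0.0088, 0.1589]
tool_rot: [-3.141, 0.0, 1.651]
force: [-4.3, 1.7, -3.6]
grip_width: 0.0462
finger_force: 78.1
```

```bash
bash s.sh
```

```text
t9.60 z0.1589 yaw94.58 mz 0.153 F [-4.3  1.7 -3.6] M [0.27 0.97 0.15] q7 0.073 tau7 -1.088 78
```

play_rows(deltas=[[0,-0.0002,0,0,0,-0.0167,1]])

```text
clock: 9.7
position: [0.5864, 0.0088, 0.1589]
tool_rot: [-3.141, 0.0, 1.686]
force: [-4.1, -0.3, -3.5]
grip_width: 0.0459
finger_force: 78.1
```

```bash
bash s.sh
```

```text
t9.70 z0.1589 yaw96.58 mz 0.120 F [-4.1 -0.3 -3.5] M [0.17 0.97 0.12] q7 0.102 tau7 -1.120 78
```

play_rows(deltas=[[0,-0.0002,0,0,0,-0.0167,1]])

```text
clock: 9.8
position: [0.5863, 0.0088, 0.1589]
tool_rot: [-3.141, 0.0, 1.72]
force: [-4.4, 0.8, -4.8]
grip_width: 0.046
finger_force: 78.1
```

```bash
bash s.sh
```

```text
t9.80 z0.1589 yaw98.58 mz 0.015 F [-4.4  0.8 -4.8] M [0.08 1.06 0.02] q7 0.131 tau7 -0.974 78
```

Zero torque again at about 98.9°, the fifth click down. Probing the next crest carefully.

play_rows(deltas=[[0,-0.001,0,0,0,-0.0167,1]])

```text
clock: 9.9
position: [0.5861, 0.0087, 0.159]
tool_rot: [3.141, 0.0, 1.755]
force: [-1.8, 1.7, -6.8]
grip_width: 0.046
finger_force: 77.8
```

```bash
bash s.sh
```

```text
t9.90 z0.1590 yaw100.57 mz -0.067 F [-1.8  1.7 -6.8] M [ 0.19  0.31 -0.07] q7 0.160 tau7 -0.873 78
```

play_rows(deltas=[[0,-0.0002,0,0,0,-0.0167,1]])

```text
clock: 10.0
position: [0.5859, 0.0087, 0.1589]
tool_rot: [3.141, 0.0, 1.79]
force: [-1.4, 1.3, -5.4]
grip_width: 0.046
finger_force: 77.8
```

```bash
bash s.sh
```

```text
t10.00 z0.1589 yaw102.57 mz -0.184 F [-1.4  1.3 -5.4] M [ 0.17  0.64 -0.18] q7 0.189 tau7 -0.750 78
```

play_rows(deltas=[[0,-0.0002,0,0,0,-0.0167,1]])

```text
clock: 10.1
position: [0.5858, 0.0086, 0.1589]
tool_rot: [3.141, 0.0, 1.825]
force: [-3.0, 1.1, -6.2]
grip_width: 0.0463
finger_force: 77.8
```

```bash
bash s.sh
```

```text
t10.10 z0.1589 yaw104.57 mz -0.284 F [-3.   1.1 -6.2] M [ 0.12  0.57 -0.28] q7 0.218 tau7 -0.648 78
```

play_rows(deltas=[[0,-0.0001,0,0,0,-0.0083,1]])

```text
clock: 10.2
position: [0.5857, 0.0086, 0.159]
tool_rot: [3.141, 0.0, 1.842]
force: [-2.8, 0.1, -6.6]
grip_width: 0.0462
finger_force: 77.7
```

```bash
bash s.sh
```

```text
t10.20 z0.1590 yaw105.54 mz -0.242 F [-2.8  0.1 -6.6] M [ 0.21  0.58 -0.24] q7 0.232 tau7 0.223 78
```

This one falls after -0.28, so it's a click and not the stop. Next rest is at about 118.8°.

play_rows(deltas=[[0,-0.0002,0,0,0,-0.0167,1]])

```text
clock: 10.3
position: [0.5856, 0.0086, 0.159]
tool_rot: [3.142, 0.0, 1.877]
force: [-1.7, 0.6, -6.7]
grip_width: 0.0461
finger_force: 77.7
```

```bash
bash s.sh
```

```text
t10.30 z0.1590 yaw107.52 mz -0.122 F [-1.7  0.6 -6.7] M [ 0.08  0.53 -0.12] q7 0.260 tau7 -1.182 78
```

play_rows(deltas=[[0,-0.0002,0,0,0,-0.0125,1]])

```text
clock: 10.4
position: [0.5855, 0.0086, 0.1589]
tool_rot: [3.142, 0.0, 1.904]
force: [-1.9, 0.5, -6.4]
grip_width: 0.046
finger_force: 77.8
```

```bash
bash s.sh
```

```text
t10.40 z0.1589 yaw109.07 mz -0.055 F [-1.9  0.5 -6.4] M [ 0.1   0.46 -0.05] q7 0.283 tau7 -0.516 78
```

play_rows(deltas=[[0,-0.0003,0,0,0,-0.025,1]])

```text
clock: 10.5
position: [0.5854, 0.0085, 0.159]
tool_rot: [-3.142, 0.0, 1.956]
force: [-2.4, 0.5, -5.8]
grip_width: 0.0461
finger_force: 77.9
```

```bash
bash s.sh
```

```text
t10.50 z0.1590 yaw112.06 mz 0.010 F [-2.4  0.5 -5.8] M [0.07 0.49 0.01] q7 0.326 tau7 -2.040 78
```

play_rows(deltas=[[0,-0.0003,0,0,0,-0.025,1]])

```text
clock: 10.6
position: [0.5852, 0.0084, 0.159]
tool_rot: [-3.142, 0.0, 2.009]
force: [-1.6, 0.4, -6.3]
grip_width: 0.0458
finger_force: 77.9
```

```bash
bash s.sh
```

```text
t10.60 z0.1590 yaw115.12 mz 0.166 F [-1.6  0.4 -6.3] M [0.13 0.45 0.17] q7 0.370 tau7 -1.675 78
```

play_rows(deltas=[[0,-0.0002,0,0,0,-0.0167,1]])

```text
clock: 10.7
position: [0.5851, 0.0084, 0.1589]
tool_rot: [-3.142, 0.0, 2.044]
force: [-1.9, 0.0, -5.4]
grip_width: 0.0461
finger_force: 77.9
```

```bash
bash s.sh
```

```text
t10.70 z0.1589 yaw117.11 mz 0.078 F [-1.9  0.  -5.4] M [0.2  0.44 0.08] q7 0.399 tau7 -0.652 78
```

play_rows(deltas=[[0,-0.0002,0,0,0,-0.0167,1]])

```text
clock: 10.8
position: [0.585, 0.0083, 0.1589]
tool_rot: [-3.142, 0.0, 2.078]
force: [-1.2, 0.4, -5.8]
grip_width: 0.0464
finger_force: 77.8
```

```bash
bash s.sh
```

```text
t10.80 z0.1589 yaw119.06 mz 0.005 F [-1.2  0.4 -5.8] M [0.05 0.5  0.  ] q7 0.428 tau7 -0.894 78
```

play_rows(deltas=[[0,-0.0002,0,0,0,-0.0167,1]])

```text
clock: 10.9
position: [0.5849, 0.0083, 0.1589]
tool_rot: [-3.141, 0.0, 2.113]
force: [-2.8, 0.6, -5.7]
grip_width: 0.0465
finger_force: 77.8
```

```bash
bash s.sh
```

```text
t10.90 z0.1589 yaw121.06 mz -0.114 F [-2.8  0.6 -5.7] M [-0.09  0.6  -0.11] q7 0.457 tau7 -0.849 78
```

play_rows(deltas=[[0,-0.0002,0,0,0,-0.0167,1]])

```text
clock: 11.0
position: [0.5848, 0.0081, 0.1589]
tool_rot: [-3.141, 0.0, 2.148]
force: [-2.5, -1.3, -4.9]
grip_width: 0.0462
finger_force: 77.8
```

```bash
bash s.sh
```

```text
t11.00 z0.1589 yaw123.07 mz -0.285 F [-2.5 -1.3 -4.9] M [-0.1   0.66 -0.28] q7 0.486 tau7 -0.724 78
```

play_rows(deltas=[[0,-0.0001,0,0,0,-0.01,1]])

```text
clock: 11.1
position: [0.5847, 0.0082, 0.1589]
tool_rot: [-3.141, -0.0, 2.169]
force: [-3.3, -0.4, -5.2]
grip_width: 0.0463
finger_force: 77.9
```

```bash
bash s.sh
```

```text
t11.10 z0.1589 yaw124.25 mz -0.373 F [-3.3 -0.4 -5.2] M [-0.15  0.76 -0.37] q7 0.503 tau7 0.150 78
```

play_rows(deltas=[[0,-0.0001,0,0,0,-0.0067,1]])

```text
clock: 11.2
position: [0.5847, 0.0081, 0.1589]
tool_rot: [-3.141, -0.0, 2.181]
force: [-3.6, -0.7, -5.0]
grip_width: 0.0462
finger_force: 77.9
```

```bash
bash s.sh
```

```text
t11.20 z0.1589 yaw124.99 mz -0.469 F [-3.6 -0.7 -5. ] M [-0.2   0.83 -0.47] q7 0.514 tau7 0.320 78
```

play_rows(deltas=[[0,0,0,0,0,0,1]])

```text
clock: 11.3
position: [0.5847, 0.0081, 0.1589]
tool_rot: [-3.141, -0.0, 2.181]
force: [-3.4, -0.7, -4.6]
grip_width: 0.0458
finger_force: 77.9
```

```bash
bash s.sh
```

```text
t11.30 z0.1589 yaw124.95 mz -0.346 F [-3.4 -0.7 -4.6] M [-0.21  0.83 -0.35] q7 0.514 tau7 0.797 78
```

Torque keeps rising past the normal crest angle, which suggests the stop or another stiff click. I'll average readings to find out which.

play_rows(deltas=[[0,0,0,0,0,0,1]])

```text
clock: 11.4
position: [0.5847, 0.0081, 0.1589]
tool_rot: [-3.141, -0.0, 2.18]
force: [-3.7, -1.3, -5.8]
grip_width: 0.0461
finger_force: 77.9
```

```bash
bash s.sh
```

```text
t11.40 z0.1589 yaw124.91 mz -0.365 F [-3.7 -1.3 -5.8] M [-0.3   0.95 -0.37] q7 0.513 tau7 0.468 78
```

play_rows(deltas=[[0,0,0,0,0,0,1]])

```text
clock: 11.5
position: [0.5847, 0.0081, 0.1589]
tool_rot: [-3.141, 0.0, 2.18]
force: [-4.6, -1.9, -4.3]
grip_width: 0.0462
finger_force: 77.9
```

```bash
bash s.sh
```

```text
t11.50 z0.1589 yaw124.91 mz -0.402 F [-4.6 -1.9 -4.3] M [-0.39  1.02 -0.4 ] q7 0.513 tau7 0.403 78
```

play_rows(deltas=[[0,0,0,0,0,0,1]])

```text
clock: 11.6
position: [0.5847, 0.0081, 0.1589]
tool_rot: [-3.141, 0.0, 2.18]
force: [-4.1, -1.7, -3.8]
grip_width: 0.0461
finger_force: 77.9
```

```bash
bash s.sh
```

```text
t11.60 z0.1589 yaw124.93 mz -0.424 F [-4.1 -1.7 -3.8] M [-0.45  1.   -0.42] q7 0.513 tau7 0.405 78
```

play_rows(deltas=[[0,0,0,0,0,-0.0083,1]])

```text
clock: 11.7
position: [0.5846, 0.0081, 0.1589]
tool_rot: [-3.141, 0.0, 2.198]
force: [-5.3, -2.2, -3.7]
grip_width: 0.0461
finger_force: 78.0
```

```bash
bash s.sh
```

```text
t11.70 z0.1589 yaw125.95 mz -0.661 F [-5.3 -2.2 -3.7] M [-0.67  1.23 -0.66] q7 0.528 tau7 -0.403 78
```

play_rows(deltas=[[0,0,0,0,0,0,1]])

```text
clock: 11.8
position: [0.5846, 0.0081, 0.1589]
tool_rot: [-3.141, -0.0, 2.199]
force: [-5.1, -2.1, -3.9]
grip_width: 0.0462
finger_force: 78.0
```

```bash
bash s.sh
```

```text
t11.80 z0.1589 yaw125.99 mz -0.519 F [-5.1 -2.1 -3.9] M [-0.51  1.12 -0.52] q7 0.529 tau7 0.883 78
```

play_rows(deltas=[[0,0,0,0,0,0,1]])

```text
clock: 11.9
position: [0.5846, 0.0081, 0.1589]
tool_rot: [-3.141, -0.0, 2.198]
force: [-4.7, -2.1, -4.6]
grip_width: 0.0462
finger_force: 78.0
```

```bash
bash s.sh; python3 -c "
from h import *
c,im=snap('wrist','pics/w5.png');ptr(im);s()"
```

```text
t11.90 z0.1589 yaw125.96 mz -0.576 F [-4.7 -2.1 -4.6] M [-0.54  1.11 -0.58] q7 0.528 tau7 0.577 78
blob 372 [299.  280.2] ang 34.8
t11.95 z0.1589 yaw125.96 mz -0.519 F [-4.1 -2.1 -4.6] M [-0.54  1.17 -0.52] q7 0.528 tau7 0.547 78
```

Torque rises steadily: -0.40 at +6° and -0.54 at +7°, about 5 N·m/rad with no fall. That's the stop, six clicks down. I won't push further. The knob axis fit gives (0.5867, 0.0052). Next I'll ease back to the stop rest at 119°, then go clockwise in 20° steps.

play_rows(deltas=[[0,0.0004,0,0,0,0.02,1],[0,0.0007,0,0,0,0.042,1],[0,0.0008,0,0,0,0.059,1],[0,0.0008,0,0,0,0.059,1],[0,0.0008,0,0,0,0.059,1]])

```text
clock: 12.45
position: [0.585, 0.0084, 0.1589]
tool_rot: [-3.141, 0.0, 2.076]
force: [-3.6, -3.4, -5.2]
grip_width: 0.0463
finger_force: 78.0
```

```bash
cat > p.sh <<'E'
python3 -c "
from h import *
c,im=snap('wrist','pics/w6.png');ptr(im);s()"
E
bash p.sh
```

```text
blob 368 [298.5 280.7] ang 33.9
t12.50 z0.1589 yaw118.93 mz 0.045 F [-4.1 -2.2 -4.2] M [-0.53  0.98  0.04] q7 0.426 tau7 -0.042 78
```

play_rows(deltas=[[0,0.0003,0,0,0,0.02,1],[0,0.0005,0,0,0,0.04,1],[0,0.0007,0,0,0,0.06,1]])

```text
clock: 12.8
position: [0.5854, 0.0086, 0.1589]
tool_rot: [3.142, 0.0, 1.948]
force: [-3.7, -2.2, -5.5]
grip_width: 0.0462
finger_force: 77.8
```

```bash
bash s.sh
```

```text
t12.80 z0.1589 yaw111.62 mz 0.078 F [-3.7 -2.2 -5.5] M [-0.54  0.9   0.08] q7 0.319 tau7 1.099 78
```

play_rows(deltas=[[0,0.0003,0,0,0,0.02,1],[0,0.0005,0,0,0,0.04,1]])

```text
clock: 13.0
position: [0.5857, 0.0087, 0.1589]
tool_rot: [3.142, 0.0, 1.864]
force: [-4.1, -2.4, -5.3]
grip_width: 0.0463
finger_force: 77.8
```

```bash
bash s.sh
```

```text
t13.00 z0.1589 yaw106.81 mz -0.101 F [-4.1 -2.4 -5.3] M [-0.55  0.81 -0.1 ] q7 0.250 tau7 1.266 78
```

play_rows(deltas=[[0,0.0003,0,0,0,0.02,1],[0,0.0005,0,0,0,0.04,1],[0,0.0008,0,0,0,0.066,1],[0,0.0008,0,0,0,0.066,1]])

```text
clock: 13.4
position: [0.5862, 0.0088, 0.1589]
tool_rot: [3.141, 0.0, 1.727]
force: [-2.1, -3.0, -6.1]
grip_width: 0.0459
finger_force: 77.8
```

```bash
bash p.sh
```

```text
blob 382 [298.7 281.1] ang 33.8
t13.45 z0.1589 yaw99.04 mz 0.005 F [-1.9 -3.4 -7. ] M [-0.63  0.56  0.01] q7 0.137 tau7 -0.731 78
```

play_rows(deltas=[[0,0.0003,0,0,0,0.02,1],[0,0.0005,0,0,0,0.04,1],[0,0.0008,0,0,0,0.06,1],[-0.0001,0.001,0,0,0,0.08,1],[-0.0001,0.0013,0,0,0,0.1,1],[-0.0002,0.0015,0,0,0,0.12,1],[-0.0003,0.0018,0,0,0,0.14,1],[-0.0004,0.0021,0,0,0,0.166,1],[-0.0004,0.0021,0,0,0,0.166,1]])

```text
clock: 14.35
position: [0.5874, 0.0088, 0.159]
tool_rot: [3.141, 0.0, 1.38]
force: [-0.2, -3.5, -8.1]
grip_width: 0.0458
finger_force: 77.7
```

```bash
bash p.sh
```

```text
blob 381 [298.8 281. ] ang 34.0
t14.40 z0.1590 yaw79.17 mz 0.066 F [-0.7 -3.5 -7.7] M [-0.63 -0.02  0.07] q7 -0.148 tau7 -0.720 78
```

play_rows(deltas=[[0,0.0003,0,0,0,0.02,1],[0,0.0005,0,0,0,0.04,1],[0,0.0008,0,0,0,0.06,1],[-0.0001,0.001,0,0,0,0.08,1],[-0.0001,0.0013,0,0,0,0.1,1],[-0.0002,0.0015,0,0,0,0.12,1],[-0.0003,0.0018,0,0,0,0.14,1],[-0.0004,0.0021,0,0,0,0.166,1],[-0.0004,0.0021,0,0,0,0.166,1]])

```text
clock: 15.3
position: [0.5885, 0.0084, 0.159]
tool_rot: [3.141, -0.0, 1.033]
force: [2.9, -3.3, -9.3]
grip_width: 0.0458
finger_force: 77.5
```

```bash
bash p.sh
```

```text
blob 395 [299.  281.1] ang 34.0
t15.35 z0.1590 yaw59.27 mz 0.055 F [ 3.3 -3.2 -8.7] M [-0.73 -0.66  0.06] q7 -0.431 tau7 -0.699 77
```

play_rows(deltas=[[0,0.0003,0,0,0,0.02,1],[0,0.0005,0,0,0,0.04,1]])

```text
clock: 15.55
position: [0.5887, 0.0082, 0.159]
tool_rot: [3.141, -0.0, 0.95]
force: [3.8, -4.7, -10.2]
grip_width: 0.0462
finger_force: 77.3
```

```bash
bash s.sh
```

```text
t15.55 z0.1590 yaw54.40 mz 0.216 F [  3.8  -4.7 -10.2] M [-0.73 -0.65  0.22] q7 -0.500 tau7 0.998 77
```

play_rows(deltas=[[0,0.0003,0,0,0,0.02,1],[0,0.0005,0,0,0,0.04,1]])

```text
clock: 15.75
position: [0.5889, 0.008, 0.159]
tool_rot: [3.141, -0.0, 0.865]
force: [2.3, -4.2, -11.0]
grip_width: 0.0462
finger_force: 77.4
```

```bash
bash s.sh
```

```text
t15.75 z0.1590 yaw49.58 mz 0.006 F [  2.3  -4.2 -11. ] M [-0.88 -0.72  0.01] q7 -0.568 tau7 1.101 77
```

play_rows(deltas=[[0,0.0003,0,0,0,0.02,1],[0,0.0005,0,0,0,0.04,1]])

```text
clock: 15.95
position: [0.5892, 0.0078, 0.159]
tool_rot: [3.141, -0.001, 0.781]
force: [3.1, -4.6, -11.1]
grip_width: 0.0459
finger_force: 77.4
```

```bash
bash s.sh
```

```text
t15.95 z0.1590 yaw44.77 mz -0.239 F [  3.1  -4.6 -11.1] M [-1.01 -0.83 -0.24] q7 -0.636 tau7 1.325 77
```

play_rows(deltas=[[0,0.0003,0,0,0,0.02,1],[0,0.0006,0,0,0,0.047,1],[0,0.0006,0,0,0,0.047,1],[0,0.0006,0,0,0,0.047,1]])

```text
clock: 16.35
position: [0.5894, 0.0076, 0.159]
tool_rot: [3.141, -0.001, 0.685]
force: [4.0, -5.3, -9.5]
grip_width: 0.0464
finger_force: 77.3
```

```bash
bash p.sh
```

```text
blob 403 [299.1 281. ] ang 33.8
t16.40 z0.1590 yaw39.24 mz 0.060 F [  2.7  -3.6 -10.2] M [-0.9  -0.84  0.06] q7 -0.713 tau7 -0.112 77
```

In the grip, the knob is resting at the fourth click. Before locking, I'll recheck the stiff click just below here (39→49°) statically, to be sure the stop at 119° really behaved differently.

play_rows(deltas=[[0,-0.0003,0,0,0,-0.02,1],[0,-0.0006,0,0,0,-0.047,1],[0,-0.0006,0,0,0,-0.047,1],[0,-0.0006,0,0,0,-0.047,1],[0,-0.0006,0,0,0,-0.047,1]])

```text
clock: 16.9
position: [0.5892, 0.0078, 0.159]
tool_rot: [3.141, -0.001, 0.782]
force: [3.4, -3.8, -9.8]
grip_width: 0.0463
finger_force: 77.4
```

```bash
bash p.sh
```

```text
blob 394 [299.  280.6] ang 34.1
t16.95 z0.1590 yaw44.81 mz -0.176 F [  3.4  -4.9 -10.4] M [-0.99 -0.74 -0.18] q7 -0.635 tau7 0.193 77
```

play_rows(deltas=[[0,-0.0001,0,0,0,-0.0091,1],[0,-0.0001,0,0,0,-0.0091,1],[0,-0.0001,0,0,0,-0.0091,1]])

```text
clock: 17.25
position: [0.5891, 0.0079, 0.159]
tool_rot: [3.141, -0.001, 0.801]
force: [3.3, -3.7, -9.8]
grip_width: 0.0458
finger_force: 77.4
```

```bash
bash p.sh
```

```text
blob 392 [299.1 280.7] ang 34.0
t17.30 z0.1590 yaw45.90 mz -0.177 F [  3.   -4.9 -10.4] M [-0.95 -0.77 -0.18] q7 -0.620 tau7 0.161 77
```

play_rows(deltas=[[0,-0.0001,0,0,0,-0.0083,1],[0,-0.0001,0,0,0,-0.0083,1],[0,-0.0001,0,0,0,-0.0083,1]])

```text
clock: 17.6
position: [0.5891, 0.0079, 0.159]
tool_rot: [3.141, -0.001, 0.819]
force: [3.4, -3.9, -9.8]
grip_width: 0.0461
finger_force: 77.4
```

```bash
bash p.sh
```

```text
blob 389 [299.1 280.8] ang 34.0
t17.65 z0.1590 yaw46.90 mz -0.047 F [ 3.3 -3.8 -9.9] M [-0.88 -0.79 -0.05] q7 -0.606 tau7 0.107 77
```

Repeated, that click is an ordinary one, falling after +6°. At 119° the torque rose at over 0.1 N·m/deg through +7° without falling, so I'm confident that was the stop. Returning to the fourth click to press down.

play_rows(deltas=[[0,0.0003,0,0,0,0.025,1],[0,0.0006,0,0,0,0.05,1],[0,0.0008,0,0,0,0.064,1],[0,0.0008,0,0,0,0.064,1],[0,0.0008,0,0,0,0.064,1]])

```text
clock: 18.15
position: [0.5894, 0.0076, 0.159]
tool_rot: [3.141, -0.001, 0.685]
force: [3.3, -4.5, -11.5]
grip_width: 0.046
finger_force: 77.3
```

```bash
bash p.sh
```

```text
blob 403 [299.1 280.9] ang 33.8
t18.20 z0.1590 yaw39.24 mz 0.056 F [  3.5  -4.3 -10.6] M [-0.96 -0.82  0.06] q7 -0.714 tau7 -0.094 77
```

play_rows(deltas=[[0,0,0.003,0,0,0,1],[0,0,0.006,0,0,0,1],[0,0,0.009,0,0,0,1],[0,0,0.012,0,0,0,1],[0,0,0.014,0,0,0,1],[0,0,0.014,0,0,0,1]])

```text
clock: 18.8
position: [0.5895, 0.0076, 0.1527]
tool_rot: [3.141, -0.001, 0.683]
force: [0.4, -4.5, 9.5]
grip_width: 0.046
finger_force: 80.0
```

```bash
bash p.sh
```

```text
blob 399 [298.9 281.3] ang 33.7
t18.85 z0.1527 yaw39.13 mz 0.106 F [-1.3 -4.5 10.4] M [-1.03  0.19  0.11] q7 -0.711 tau7 -0.070 80
```

play_rows(deltas=[[0,0,0.002,0,0,0,1],[0,0,0.003,0,0,0,1],[0,0,0.003,0,0,0,1]])

```text
clock: 19.15
position: [0.5897, 0.0076, 0.1523]
tool_rot: [3.141, -0.002, 0.683]
force: [-7.9, -3.2, 32.4]
grip_width: 0.0462
finger_force: 81.9
```

```bash
bash p.sh
```

```text
blob 398 [298.6 281.8] ang 33.6
t19.20 z0.1524 yaw39.12 mz 0.119 F [-8.6 -4.3 32.7] M [-0.88  2.01  0.12] q7 -0.710 tau7 -0.057 82
```

Bottomed at 33 N. Opening, then rising and pressing the top with shut fingers to be certain.

play_rows(deltas=[[0,0,0,0,0,0,0],[0,0,0,0,0,0,0],[0,0,0,0,0,0,0],[0,0,0,0,0,0,0],[0,0,0,0,0,0,0],[0,0,0,0,0,0,0],[0,0,0,0,0,0,0],[0,0,0,0,0,0,0]])

```text
clock: 20.0
position: [0.5889, 0.0078, 0.1504]
tool_rot: [-3.142, 0.0, 0.683]
force: [0.1, 0.6, 0.1]
grip_width: 0.0855
finger_force: 0.0
```

play_rows(deltas=[[0,0,-0.05,0,0,0,0],[0,0,-0.1,0,0,0,0],[-0.006,0,-0.12,0,0,0,0.5],[-0.006,0,-0.12,0,0,0,1],[-0.006,0,-0.12,0,0,0,1],[-0.006,0,-0.12,0,0,0,1],[-0.006,0,-0.12,0,0,0,1],[-0.006,0,-0.12,0,0,0,1],[-0.006,0,-0.12,0,0,0,1],[-0.006,0,-0.12,0,0,0,1]])

```text
clock: 21.0
position: [0.5866, 0.0059, 0.2103]
tool_rot: [-3.142, 0.0, 0.683]
force: [0.7, 0.5, -0.4]
grip_width: -0.0002
finger_force: 0.0
```

```bash
bash s.sh; python3 -c "
from h import *
o=observe();print(o['position'],o['grip_width'])
plan([.5867,.0052,.183],.683)
_,b=snap('side','pics/d.png')
cv2.imwrite('pics/d2.png',cv2.resize(cv2.imread('pics/d.png')[110:210,200:330],(780,600),interpolation=cv2.INTER_CUBIC))"
```

```text
t21.00 z0.2103 yaw39.11 mz -0.002 F [ 0.7  0.5 -0.4] M [-0.   -0.01 -0.  ] q7 -0.742 tau7 0.001 0
[0.58655934 0.00593755 0.21030725] -0.00017165264810401675
pos [0.5866 0.0059 0.2103] rpy [-3.1415e+00  2.0000e-04  6.8250e-01] q [-0.433  0.526  0.465  1.745 -0.283  0.938 -0.742] t 21.0
shift [-0.0007  0.0013  0.0546] turn [-0.      0.0001 -0.0002]
```

View pics/d2.png

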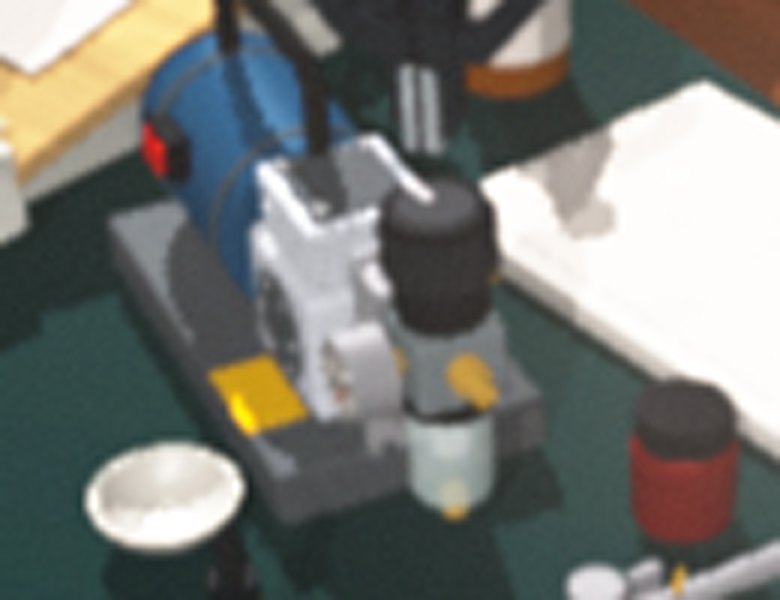

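The crop shows the knob at about (438,255) fully seated, with no orange band. One gentle confirming press on top, then retreat.

play_rows(deltas=[[0,0.001,0.03,0,0,0,1],[0,0.001,0.05,0,0,0,1],[0,0.001,0.055,0,0,0,1],[0,0.001,0.057,0,0,0,1],[0,0.001,0.0585,0,0,0,1],[0,0.001,0.0585,0,0,0,1]])

```text
clock: 21.65
position: [0.5867, 0.0055, 0.1819]
tool_rot: [-3.141, 0.0, 0.682]
force: [-5.5, 0.9, 11.9]
grip_width: 0.0003
finger_force: 6.1
```

play_rows(deltas=[[0,0,-0.05,0,0,0,1],[0,0,-0.15,0,0,0,1],[0,0,-0.25,0,0,0,1],[0,0,-0.25,0,0,0,1],[0,0,-0.25,0,0,0,1]])

```text
clock: 22.15
position: [0.5872, 0.0056, 0.3073]
tool_rot: [3.141, -0.002, 0.683]
force: [0.4, 0.8, -1.6]
grip_width: -0.0002
finger_force: 0.0
```

Knob top met at 0.1819 m with 12 N, which is more than its 5 N drag and matches the pressed-down height of 182 mm. Handing in.

```bash
python3 -c "
from workcell import *
print(job_done())"
```

```text
the job is handed in; nothing more can be done
None
```

The job is handed in: I backed the knob off six clicks to what I judged to be its stop, brought it up four clicks and pressed it fully down. The torque there never fell and was about 0.5 N·m on settled readings (one reading of 0.66 mid-step), but an earlier stiff click had read almost as high, so the stop is a judgement.

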